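# Stack the assay jars on their docks

## Robot

A 7-joint arm with a two-finger parallel gripper is mounted at the origin on the work surface. World frame = base frame: x ahead of the robot, y to its left, z up, the work surface at z = 0. Lengths are in m, angles in rad, forces in N, time in s.
With the tool pointing down it reaches from about 0.425 to 0.825 m from the base axis. Payload 3.6 kg.
Tool frame: the origin (TCP) lies where the fingers leave the gripper's body, on its centre line; the fingertips stand 73 mm ahead of it and the grasp point (between the pads) lies 54 mm ahead of it; x points along the fingers, y is the direction in which the jaws open and shut, and the axes are right-handed (so a half turn about x gives the same grasp; the last joint's range is limited). The gripper opens to 85 mm and grips with 20 to 120 N. Pads are 22 mm wide; open, the fingers measure 114 mm over their backs; the gripper's body (76 mm by 85 mm) begins 54 mm behind the grasp point. The pads swing forward as they close: fully open they stand 13 mm farther back than shut.
Start: joints at [-1.292, 0.615, -0.013, 1.423, 0.008, 1.103, -0.04], TCP at [0.195, 0.62, 0.304] pointing down, gripper open.
Joint ranges: [-3.12, 3.12], [-0.3, 2.06], [-1.34, 1.32], [0.26, 2.42], [-1.36, 4.5], [0.01, 1.98], [-2.84, 2.84]. Speed limits (rad/s): [2.79, 2.79, 3.14, 3.14, 3.14, 3.14, 3.14].

## Interface

Orientations are given as a unit quaternion [x, y, z, w].
In Python, from station import arm, snapshot, camera_info, ticket gives the robot as it stands. Calls block until the motion is done:
- arm.movep(position, orientation): joint-space move of the TCP to a pose.
- arm.line_to(position, velocity=0.15, ori=None): straight line of the TCP; ori=None keeps the orientation; velocity is the mean speed in m/s.
- arm.move_j(angles): joint-space move.
- arm.move_gripper(opening, effort=None): opening from 0.0 (shut) to 1.0 (fully open); effort is the grip in N (None keeps the last); returns when the fingers have stopped.
- arm.pause(seconds).
- arm.ik(position, orientation): joint angles nearest the present ones, or None.
- snapshot(name): name is "scene" or "top"; returns the picture (420x560x3 uint8, blue, green, red); there is no depth.
- camera_info(name): a dict with "fx", "fy", "cx", "cy" (pixels), "R" (3x3) and "t" (3): a world point X has camera coordinates R X + t. Camera axes: x right, y down, z forward; pixel columns grow to the right and rows downward; lengths in m; the calibration is good to about 2 mm. A picture is of the moment at which its call begins. camera_info takes no time and is no camera call.
A pose or a line that the arm cannot do raises arm.MotionError and nothing moves.
- ticket.finish_job(): hands the job in, once; it reports no verdict.
Readings, each from a call of its own:
- arm.read_time(): time.
- arm.read_joint_positions(): joint angles.
- arm.read_dq(): joint speeds.
- arm.read_effort(): joint torques, N m.
- arm.read_tool_pos(): TCP position.
- arm.read_eef_rot(): TCP orientation.
- arm.read_ft_force(): force on the tool from outside, world axes, zero at the start.
- arm.read_wrist_torque(): the same for the moment, N m.
- arm.read_opening(): opening from 0.0 (shut) to 1.0 (fully open).
Only numpy, scipy, OpenCV 4.12 (cv2) and the standard library are available. Lean on these libraries where they do the work, as an engineer would, in place of code of your own. Each camera call takes 0.05 s, during which the arm holds its last target.

## Task

Put the five reagent jars back on their docks in two stacks, so that the jar used first is on top. On the round metal dock: red lid at the bottom, yellow on it, green on top; on the square beige dock: blue lid at the bottom, white on top. Each jar's foot must sit fully down in the recess or lid rim beneath it; keep the jars upright and leave the well plate, the timer and the amber bottle alone.

Things in the scene. Friction and masses are not known exactly. Their poses are not given: they have to be found in the camera images.
- jar_red: Round reagent jar, red lid, cloudy white body. All five jars are alike but for lid colour (mm): 40 tall; lid (upper 15) 50 in diameter, body below it 48, round foot (lowest 4.5) 32 in diameter at the bottom, 35 above. 60 to 130 g. Origin: centre of its underside; z up its axis. Starts upright on the counter.
- jar_yellow: Round reagent jar, yellow lid, size as the red jar. Every lid top has a flat floor 37 mm above the jar's underside, inside a raised rim 3 high and 3 wide (inner diameter 44): another jar's foot nests 3 deep with 6 play all round, so stacked jars rise 37 apiece. Origin: centre of its underside; z up its axis. Starts upright on the counter.
- jar_green: Round reagent jar, green lid, cloudy white body. Size as the red jar, stacks as told under the yellow jar. Origin: centre of its underside; z up its axis. Starts upright on the counter.
- jar_blue: Round reagent jar, blue lid, cloudy white body. Size as the red jar, stacks as told under the yellow jar. Origin: centre of its underside; z up its axis. Starts upright on the counter.
- jar_white: Round reagent jar, white lid, cloudy white body. Size as the red jar, stacks as told under the yellow jar. Origin: centre of its underside; z up its axis. Starts upright on the counter.
- dock_round: Round bare-aluminium dock, in mm 72 in diameter, 8 tall, fixed to the counter; in its centre a round recess 44 in diameter and 3 deep with a dark floor, 5 above the counter, into which a jar's foot fits. Origin: centre of its underside, on the counter; z up.
- dock_square: Square beige dock, in mm 80 by 80, 8 tall, fixed to the counter; recess as in the round dock: 44 in diameter, 3 deep, dark floor 5 above the counter. Origin: centre of its underside, on the counter; z up.
- well_plate: Bystander: white 24-well plate, in mm 128 (its x) by 86 (its y) by 18 tall, lying loose on the counter beyond the jars. Origin: centre of its underside.
- timer: Bystander: grey bench timer with a greenish display, in mm 60 by 60 by 18 tall, lying loose. Origin: centre of its underside.
- amber_bottle: Bystander: small amber glass bottle with black cap, in mm 40 in diameter, 75 tall, standing loose. Origin: centre of its underside.
Not all that is in view belongs to the job. What is shaped like the jar_blue but pink is not meant.

How it is judged:
By the outcome, as a careful person would: the job done as asked, in the order asked, and still so for the second after the job is handed in, with the robot touching nothing.
It also fails if it takes over 133 s, if anything falls off the work surface, if the arm or the gripper's body presses on something with over 40 N, if the wrist force passes 120 N, or if a joint passes its speed limit or range.

## Working session

There is one attempt and no reset: what is moved stays moved. The work goes in short steps, each a Python script; the robot and the scene stay as the last script left them, time stands still between calls to the robot, and variables do not carry over. Pictures are saved under pics/ and viewed, and the job is handed in when it is done.

```bash
mkdir -p pics; ls
python3 - <<'E'
from station import arm, snapshot, camera_info
import cv2, numpy as np
for n in ("scene","top"):
    cv2.imwrite(f"pics/{n}0.png",snapshot(n)); c=camera_info(n)
    print(n,c["fx"],c["fy"],c["cx"],c["cy"],np.round(c["R"],3).tolist(),np.round(c["t"],3), -np.array(c["R"]).T@np.array(c["t"]))
print(arm.read_time(),arm.read_tool_pos(),arm.read_eef_rot())
E
```

```text
pics
scene 424.92324947179276 424.92324947179276 275.4233964860981 206.186730839932 [[-0.894, 0.448, 0.019], [0.328, 0.682, -0.653], [-0.306, -0.578, -0.757]] [ 0.51  -0.127  1.031] [0.81305093 0.45387177 0.68747893]
top 404.48186123003495 404.48186123003495 283.52758879059945 204.38051575206157 [[0.006, -1.0, 0.015], [-0.997, -0.007, -0.075], [0.075, -0.014, -0.997]] [-0.008  0.573  0.822] [0.50962893 0.0076905  0.86217872]
0.1 [0.19487589 0.61953968 0.30282008] [ 0.10647252  0.69903359 -0.10815404  0.69879779]
```

View pics/scene0.png

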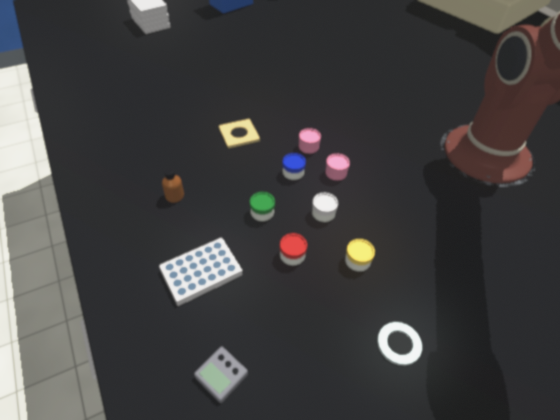

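View pics/top0.png

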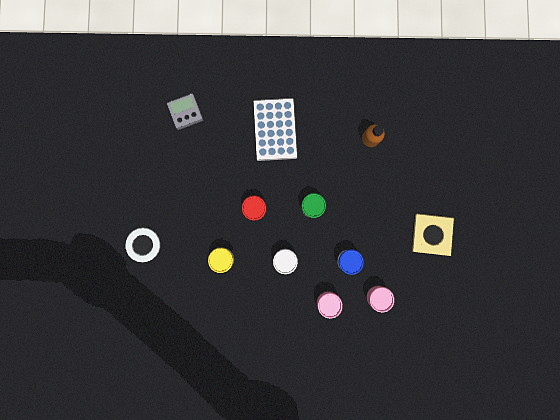

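The top view shows the round dock at about (142,245) and the square one at (433,235). The jar lids are red (254,208), green (314,205), yellow (221,260), white (285,262) and blue (351,262). The pink jars at (330,305) and (381,299) are distractors. Next I measure these in both views.

```bash
cat > h.py <<'E'
from station import arm, snapshot, camera_info, ticket
import cv2, numpy as np
def ray(n,u,v,z):
    c=camera_info(n);R=np.array(c["R"]);t=np.array(c["t"])
    d=R.T@np.array([(u-c["cx"])/c["fx"],(v-c["cy"])/c["fy"],1]);o=-R.T@t
    return o+d*(z-o[2])/d[2]
def proj(n,X):
    c=camera_info(n);p=np.array(c["R"])@np.array(X)+np.array(c["t"])
    return np.array([c["fx"]*p[0]/p[2]+c["cx"],c["fy"]*p[1]/p[2]+c["cy"]])
def tri(u1,u2):
    A=[];b=[]
    for n,u in (("top",u1),("scene",u2)):
        o=ray(n,*u,1.5);d=ray(n,*u,0)-o;d/=np.linalg.norm(d);P=np.eye(3)-np.outer(d,d);A.append(P);b.append(P@o)
    return np.linalg.lstsq(np.vstack(A),np.hstack(b),rcond=None)[0]
HS={"red":((0,150,90),(6,255,255)),"yellow":((22,120,120),(32,255,255)),"green":((50,100,50),(75,255,255)),"blue":((108,120,80),(125,255,255)),"white":((0,0,165),(180,40,255)),"pink":((150,50,120),(178,255,255)),"beige":((18,50,120),(30,140,255))}
def blobs(img,col,amin=150):
    hsv=cv2.cvtColor(img,cv2.COLOR_BGR2HSV);m=cv2.inRange(hsv,*map(np.array,HS[col]))
    if col=="red": m|=cv2.inRange(hsv,np.array((175,150,90)),np.array((180,255,255)))
    cs,_=cv2.findContours(m,cv2.RETR_EXTERNAL,cv2.CHAIN_APPROX_NONE)
    return [c for c in cs if cv2.contourArea(c)>=amin]
E
python3 - <<'E'
from h import *
for n in("top","scene"):
    im=snapshot(n)
    for col in HS:
        for c in blobs(im,col):
            if cv2.contourArea(c)>6000: continue
            (x,y),(w,h),a=cv2.minAreaRect(c) if len(c)<5 else cv2.fitEllipse(c)
            M=cv2.moments(c);u=(M["m10"]/M["m00"],M["m01"]/M["m00"])
            print(n,col,"ctr",np.round(u,1),"axes",round(w,1),round(h,1),"z.04",np.round(ray(n,*u,.04)[:2],4),"z.008",np.round(ray(n,*u,.008)[:2],4))
a=snapshot("top");cv2.imwrite("pics/topcrop.png",cv2.resize(a[180:325,110:470],None,fx=2.2,fy=2.2,interpolation=cv2.INTER_CUBIC))
E
```

```text
top red ctr [253.5 207.6] axes 23.6 24.1 z.04 [0.5643 0.057 ] z.008 [0.5664 0.0589]
top yellow ctr [220. 260.] axes 24.0 24.5 z.04 [0.4581 0.1231] z.008 [0.4561 0.1276]
top green ctr [313.4 205. ] axes 23.5 24.3 z.04 [ 0.5704 -0.0651] z.008 [ 0.5728 -0.0679]
top blue ctr [350.9 261.8] axes 24.0 24.9 z.04 [ 0.4559 -0.141 ] z.008 [ 0.4538 -0.1468]
top white ctr [284.8 261.4] axes 23.4 23.9 z.04 [ 0.4559 -0.0074] z.008 [ 0.4538 -0.008 ]
top white ctr [142.3 244.8] axes 32.9 33.4 z.04 [0.4878 0.2798] z.008 [0.487  0.2904]
top white ctr [274.8 129.1] axes 45.0 71.1 z.04 [0.7272 0.0148] z.008 [0.7357 0.0151]
top pink ctr [329.3 304.9] axes 23.2 25.6 z.04 [ 0.3699 -0.0971] z.008 [ 0.3645 -0.1011]
top pink ctr [381.  298.9] axes 23.7 26.3 z.04 [ 0.3821 -0.2011] z.008 [ 0.3772 -0.2092]
top beige ctr [433.  234.5] axes 43.4 44.7 z.04 [ 0.5118 -0.3091] z.008 [ 0.5119 -0.3214]
scene red ctr [293. 245.] axes 23.6 26.5 z.04 [0.5646 0.0594] z.008 [0.5524 0.0399]
scene yellow ctr [360.2 250.8] axes 24.8 28.3 z.04 [0.4584 0.1254] z.008 [0.4409 0.1091]
scene green ctr [261.8 201.8] axes 20.8 25.4 z.04
[... 516 characters left out ...]
.8] axes 44.9 86.3 z.04 [0.7391 0.0326] z.008 [0.7354 0.0117]
scene white ctr [324.9 202.2] axes 17.7 24.4 z.04 [ 0.4558 -0.0064] z.008 [ 0.4381 -0.0292]
scene white ctr [147.6   4. ] axes 10.0 36.4 z.04 [ 0.5365 -1.0332] z.008 [ 0.5228 -1.1067]
scene pink ctr [337.1 165.4] axes 23.1 26.3 z.04 [ 0.3757 -0.0877] z.008 [ 0.354  -0.1145]
scene pink ctr [309.2 139.5] axes 21.5 24.6 z.04 [ 0.3879 -0.1903] z.008 [ 0.3669 -0.2222]
scene beige ctr [359.3 251.4] axes 24.9 27.1 z.04 [0.4608 0.1258] z.008 [0.4434 0.1096]
scene beige ctr [238.7 132.3] axes 26.0 39.7 z.04 [ 0.5262 -0.2844] z.008 [ 0.512  -0.3208]
scene beige ctr [490.   10.4] axes 30.1 115.7 z.04 [-0.5061 -0.5135] z.008 [-0.5713 -0.5613]
```

View pics/topcrop.png

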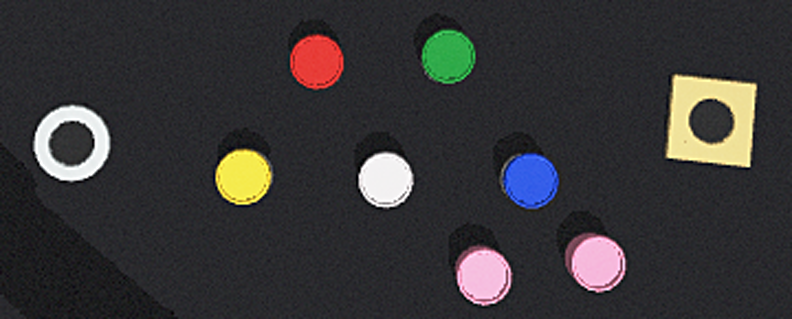

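Both views agree to about 2 mm. Lid sizes come out near 50 mm at z=0.04, and the dock at 71 mm. The beige square at (433,235) and the ring at (142,245) are the docks. The crop separates true blue (351,262) from the two pink ones. I start with red.

```bash
cat >> h.py <<'E'
from scipy.spatial.transform import Rotation as Rn
J={"red":(.5642,.0580),"yellow":(.4580,.1242),"green":(.5704,-.0640),"blue":(.4560,-.1402),"white":(.4558,-.0070)}
D={"round":(.4868,.2910),"square":(.5120,-.3212)}
def q(phi,p):
    # tool x down, jaws along y rotated by phi; choose the half turn nearest present joints
    best=None;now=np.array(arm.read_joint_positions())
    for s in (1,-1):
        y=np.array([-np.sin(phi),np.cos(phi),0])*s;x=np.array([0,0,-1.]);R=np.c_[x,y,np.cross(x,y)]
        o=Rn.from_matrix(R).as_quat();a=arm.ik(p,o)
        if a is not None:
            c=np.abs(np.array(a)-now).max()
            if best is None or c<best[0]: best=(c,o)
    return best[1]
ZG=.083
def pick(col,phi=0,xy=None):
    x,y=xy or J[col];p=[x,y,.20];arm.move_gripper(1.0)
    arm.movep(p,q(phi,p).tolist());arm.line_to([x,y,ZG],.15)
    print("at",np.round(arm.read_tool_pos(),4),"F",np.round(arm.read_ft_force(),1))
    arm.move_gripper(0.0,40);print("open",arm.read_opening())
    arm.line_to([x,y,.22],.15);print("lift open",arm.read_opening(),"F",np.round(arm.read_ft_force(),2),"t",arm.read_time())
def place(dock,k,phi=0,off=(0,0)):
    x,y=np.array(D[dock])+off;p=[x,y,.24];arm.movep(p,q(phi,p).tolist())
    print("above",np.round(arm.read_tool_pos(),4))
    z=ZG+.005+.037*k
    arm.line_to([x,y,z+.012],.15);arm.line_to([x,y,z+.0007],.03)
    print("F",np.round(arm.read_ft_force(),2),"pos",np.round(arm.read_tool_pos(),4))
def release(dock,off=(0,0)):
    p=arm.read_tool_pos();arm.move_gripper(.8);arm.pause(.2)
    arm.line_to([p[0],p[1],.26],.15);print("t",arm.read_time())
def shot(tag,crop=None,f=1):
    for n in("top","scene"): cv2.imwrite(f"pics/{n}_{tag}.png",snapshot(n))
E
python3 - <<'E'
from h import *
pick("red"); shot("redlift")
E
```

```text
at [0.5648 0.0578 0.0837] F [-0.2  1.   0.8]
open 0.574434493668803
lift open 0.5752490080744128 F [ 0.42 -0.36 -1.4 ] t 5.3167
```

Run:
```python
import cv2,numpy as np
a=cv2.imread("pics/scene_redlift.png")[80:360,150:500];b=cv2.imread("pics/top_redlift.png")[100:380,110:460]
cv2.imwrite("pics/red_pair.png",np.hstack([a,b]))
```

```text
(no output)
```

View pics/red_pair.png

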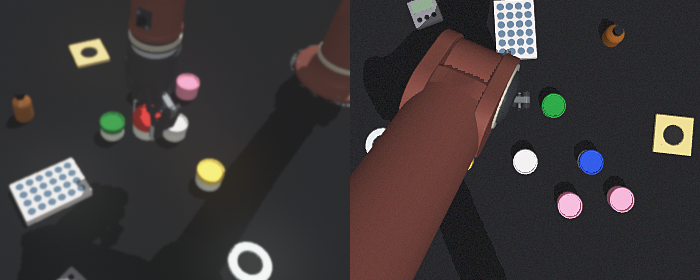

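The pair shows red between the fingers at about (148,120) in the left half. The opening of 0.575 (49 mm) matches the lid. Next: place it, then look.

Run:
```python
from h import *
place("round",0); release("round")
p=[.42,.0,.30]; arm.movep(p,q(0,p).tolist()); print(arm.read_time())
shot("red1")
for n in("top","scene"):
    im=snapshot(n)
    for c in blobs(im,"red"):
        M=cv2.moments(c);u=(M["m10"]/M["m00"],M["m01"]/M["m00"]);print(n,np.round(u,1),np.round(ray(n,*u,.045),4))
a=cv2.imread("pics/scene_red1.png")[280:400,330:470];b=cv2.imread("pics/top_red1.png")[185:305,75:215]
cv2.imwrite("pics/red1_pair.png",cv2.resize(np.hstack([a,b]),None,fx=2.8,fy=2.8,interpolation=cv2.INTER_CUBIC))
```

```text
above [0.4877 0.2888 0.2401]
F [-0.44  0.48  4.33] pos [0.4868 0.2912 0.089 ]
t 9.8167
10.975
top [137.1 245.2] [0.4871 0.2884 0.045 ]
scene [404.8 333.1] [0.4869 0.2925 0.045 ]
```

View pics/red1_pair.png

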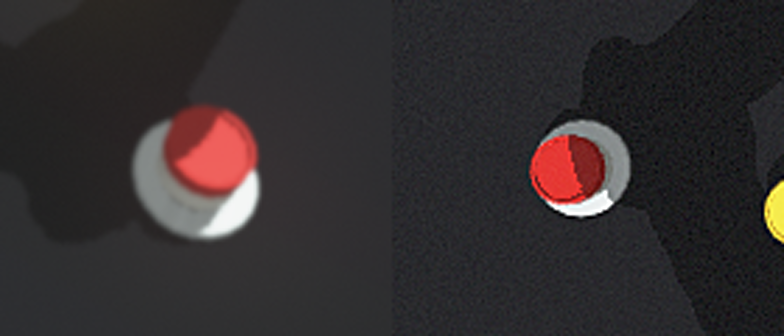

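Red sits on the round dock: the lid centre is at (0.487, 0.290) at z=0.045 in both views. The red lid in the crop is at (210,150) on the left and (568,170) on the right. Yellow goes next.

```bash
cat >> h.py <<'E'
def look(tag,col,z,cs,ct):
    p=[.45,.0,.30]; arm.movep(p,q(0,p).tolist()); print("t",arm.read_time()); uv={}
    shot(tag)
    for n in("top","scene"):
        im=cv2.imread(f"pics/{n}_{tag}.png")
        for c in blobs(im,col):
            M=cv2.moments(c);u=(M["m10"]/M["m00"],M["m01"]/M["m00"]);print(n,np.round(u,1),np.round(ray(n,*u,z),4))
    a=cv2.imread(f"pics/scene_{tag}.png")[cs[1]:cs[1]+120,cs[0]:cs[0]+140];b=cv2.imread(f"pics/top_{tag}.png")[ct[1]:ct[1]+120,ct[0]:ct[0]+140]
    cv2.imwrite(f"pics/{tag}_pair.png",cv2.resize(np.hstack([a,b]),None,fx=2.8,fy=2.8,interpolation=cv2.INTER_CUBIC))
E
python3 - <<'E'
from h import *
pick("yellow"); place("round",1); release("round"); look("yel1","yellow",.082,(330,270),(65,185))
E
```

```text
at [0.4586 0.1238 0.0839] F [-0.2  0.5  1. ]
open 0.5721586465791719
lift open 0.5698748241969506 F [-0.72  0.06 -0.41] t 14.625
above [0.4865 0.2906 0.2391]
F [-0.24 -0.53  2.72] pos [0.4869 0.2912 0.126 ]
t 18.275
t 19.4083
top [129.8 246. ] [0.4865 0.2895 0.082 ]
scene [411.  323.3] [0.4873 0.2934 0.082 ]
```

View pics/yel1_pair.png

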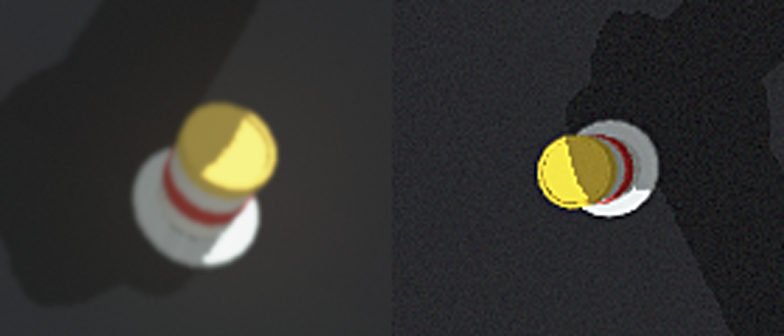

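Yellow is nested on red: the yellow lid is at (227,145) and the red band under it is level. Its centre is within 1 mm of red's. Next is green.

Run:
```python
from h import *
pick("green"); place("round",2); release("round"); look("gre1","green",.119,(330,250),(55,185))
```

```text
at [ 0.571  -0.0641  0.0841] F [-0.7 -0.8  0.7]
open 0.5710356288072596
lift open 0.5759703735422151 F [-0.21 -0.62 -0.74] t 22.975
above [0.4877 0.289  0.2402]
F [ 1.13 -0.38  1.23] pos [0.4869 0.2912 0.163 ]
t 26.7833
t 27.9167
top [123.1 246. ] [0.4874 0.2883 0.119 ]
scene [417.  311.9] [0.4879 0.2928 0.119 ]
```

View pics/gre1_pair.png

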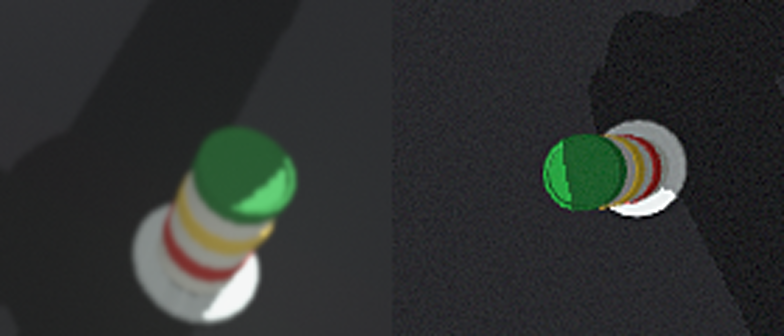

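The stack reads red, yellow, green, all level, with green's lid at (245,175). Blue is next, the lid at top-view pixel (351,262) already told apart from the pink ones. With the jaws along y, the fingers keep more than 35 mm from the pink jars.

Run:
```python
from h import *
pick("blue"); place("square",0); release("square"); look("blu1","blue",.043,(180,70),(370,175))
```

```text
at [ 0.4566 -0.14    0.0837] F [ 0.5 -0.3  0.3]
open 0.5693196955840569
lift open 0.5718843746402158 F [-0.62  0.68 -0.72] t 31.4917
above [ 0.5118 -0.32    0.2387]
F [-0.33  1.35  4.12] pos [ 0.5121 -0.3211  0.089 ]
t 35.7083
t 36.9583
top [439.  234.8] [ 0.5114 -0.3202  0.043 ]
scene [238.1 120.6] [ 0.5114 -0.322   0.043 ]
scene [229.1   4.3] [ 0.2896 -0.9128  0.043 ]
scene [ 8.7 26.8] [ 0.9658 -1.0459  0.043 ]
```

View pics/blu1_pair.png

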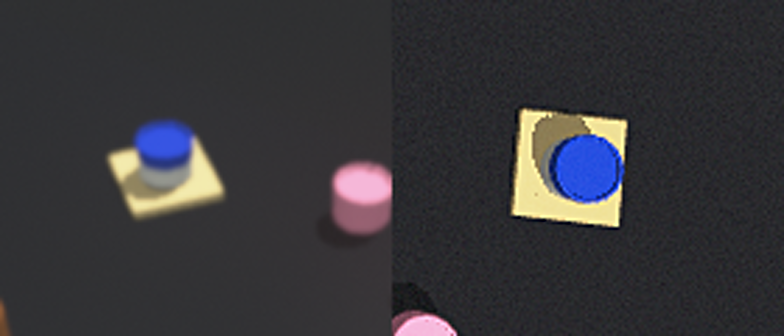

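Blue sits on the square dock: the lid is at (163,145) and (587,168), and the two views agree to 2 mm. White is last.

Run:
```python
from h import *
pick("white"); place("square",1); release("square"); look("whi1","white",.08,(180,50),(370,175))
im=cv2.imread("pics/scene_whi1.png");cv2.imwrite("pics/final.png",im)
```

```text
at [ 0.4566 -0.0071  0.0839] F [ 0.5 -0.4 -0.7]
open 0.5715415626184934
lift open 0.5708288489893716 F [-0.01  0.39 -0.96] t 40.2917
above [ 0.5127 -0.3191  0.2392]
F [-0.18  0.52  2.78] pos [ 0.5121 -0.3212  0.126 ]
t 44.4417
t 45.6917
top [447.8 234.9] [ 0.5111 -0.3225  0.08  ]
top [277.8 125.1] [0.7248 0.0087 0.08  ]
top [290.5  17.6] [ 0.9448 -0.0154  0.08  ]
scene [220.7 372.3] [0.7755 0.2331 0.08  ]
scene [413.1 354.2] [0.5141 0.3327 0.08  ]
scene [193.5 268.5] [0.7525 0.0537 0.08  ]
scene [237.2 107.4] [ 0.5109 -0.3239  0.08  ]
scene [ 15.3 217.1] [ 1.0062 -0.1915  0.08  ]
scene [147.8   4.2] [ 0.5534 -0.9396  0.08  ]
```

View pics/whi1_pair.png

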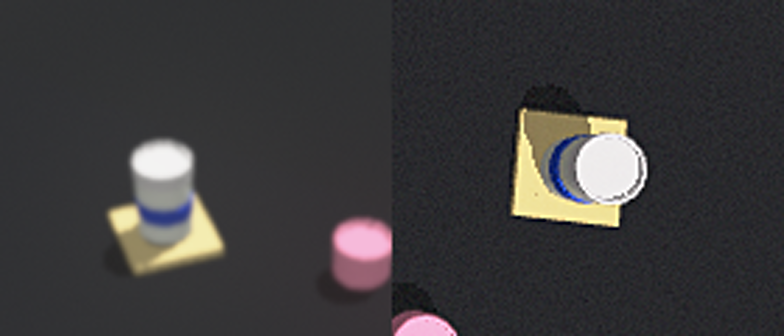

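View pics/final.png

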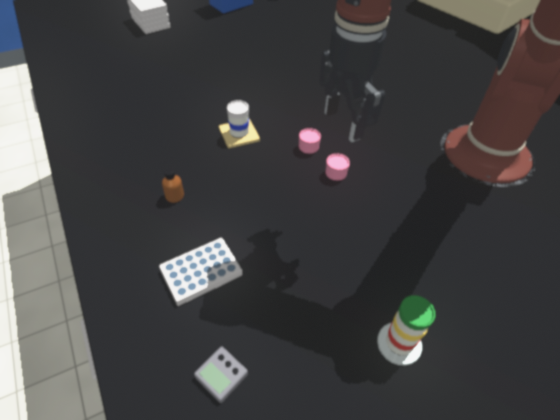

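The final view shows white on blue at (238,118), the three-jar stack at (408,325), and the bystanders where they were. One more check before handing in: lid heights by triangulation, because an unseated jar would read 3 mm high.

Run:
```python
from h import *
for n,a,b,z in (("red",(137.1,245.2),(404.8,333.1),45),("yellow",(129.8,246),(411,323.3),82),("green",(123.1,246),(417,311.9),119),("blue",(439,234.8),(238.1,120.6),45),("white",(447.8,234.9),(237.2,107.4),82)):
    print(n,np.round(tri(a,b)*1000,1),"rim top expected",z)
```

```text
red [486.  290.8  40.8] rim top expected 45
yellow [485.7 291.7  77.7] rim top expected 82
green [486.5 290.8 114.6] rim top expected 119
blue [ 511.7 -319.9   44.4] rim top expected 45
white [ 511.3 -322.2   81.3] rim top expected 82
```

```bash
python3 -c "
from station import *
print(arm.read_time());ticket.finish_job()"
```

```text
45.7917
the job is handed in; nothing more can be done
```

The five jars are stacked as asked and the job is handed in, at 45.8 s on the robot's clock. The round dock holds red, yellow and green, bottom to top. The square dock holds blue with white on it.

**Seating:** Stacked lids measured 36.9 mm apart in both stacks, against 37 mm expected. Lid centres within each stack agree to 1–2 mm, and the pictures show the jars upright and level.

**Disagreement:** On the round stack, all three lid heights read about 4 mm below the nominal rim tops; the square stack reads under 1 mm low. I put the low reading down to calibration and to the blob centres including some of the lid's side. A jar that had not seated would read higher, not lower.

**Forces and bystanders:** The wrist force stayed below 5 N at every reading. In the last pictures the well plate, timer, amber bottle and pink jars look unmoved. I judged that by eye and did not measure their positions.

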